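# Refit the drain lever of the ultrasonic tank and snap in its retaining clip

## Robot

A 6-joint arm with a two-finger parallel gripper is mounted at the origin on the work surface. World frame = base frame: x ahead of the robot, y to its left, z up, the work surface at z = 0. Lengths are in m, angles in rad, forces in N, time in s.
With the tool pointing down it reaches from about 0.25 to 0.775 m from the base axis. Payload 4 kg.
Tool frame: the origin (TCP) lies midway between the tips of the shut fingers; the grasp point (between the pads) lies 19 mm behind it; z points along the fingers, y is the line along which they close (so a half turn about z gives the same grasp; the last joint's range is limited). The gripper opens to 85 mm and grips with 20 to 120 N. Pads are 22 mm wide; open, the fingers measure 114 mm over their backs; the gripper's body (76 mm by 85 mm) begins 54 mm behind the grasp point. The pads swing forward as they close: fully open they stand 13 mm farther back than shut.
Start: joints at [-0.103, 0.087, 1.371, -0, 1.684, -0.103], TCP at [0.55, -0, 0.231] pointing down, gripper open.
Joint ranges: [-3.1, 3.1], [-0.76, 2.03], [0.27, 2.55], [-1.08, 4.22], [0.17, 2.65], [-2.57, 2.57]. Speed limits (rad/s): [2.79, 2.79, 3.14, 3.14, 3.14, 3.14].

## Interface

Orientations are given as a unit quaternion [w, x, y, z].
In Python, from plant import * gives the robot as it stands.
- The arm moves only by the tool step_hand, called after "Call:" as name([rows], argument=value, ...), one row to a line, values as JSON. Schema: {"type":"object","properties":{"steps":{"type":"array","items":{"type":"array","items":{"type":"number"},"minItems":5,"maxItems":5},"minItems":1,"maxItems":12},"grip_force":{"type":"number"},"only":{"type":"string"},"quiet":{"type":"boolean"},"lines":{"type":"string"}},"required":["steps"],"additionalProperties":false}. steps is a list of rows, 1 to 12 of them, each of 5 numbers: the finger opening in m, then dx, dy, dz in mm, then a turn about the tool's z in units of 0.05 rad; each row is the pose to reach, as a shift and turn from the pose commanded when the call began, along the tool's axes at that moment; what a row does not reach only later rows make up. A row lasts 1/12 s, in which the tool goes at most 0.0417 m and 0.125 rad, less where a joint would pass 70% of its speed; a pose out of reach is approached as far as the arm can. The fingers move at their own pace and stop on an object; grip_force is the grip in N (left out, the last holds). Time passes only in rows, so rows that do not move let the fingers close. The tool returns the time, the measured TCP pose, the force, the opening and the grip force at its end. only (a regular expression) keeps the lines of the reply that match it, lines (a string "A,B") keeps lines A to B, and quiet returns only ok. Input that does not fit is refused with a message, and nothing moves.
- observe(): the state, without advancing time (a new reading comes with each control period).
- get_image(name): name is "scene" or "side" or "wrist"; returns a dict with "pixels" (384x512x3 uint8, red, green, blue), "intrinsics" (3x3 intrinsics, pixels), "origin" and "attitude" of the camera in the world. Camera axes: x right, y down, z forward; pixel columns grow to the right and rows downward; lengths in m; the calibration is good to about 2 mm. A picture is of the moment at which its call begins. There is no depth.
- sign_off(): hands the job in; it is judged then, once.
The state is a dict: "clock": time; "joint_positions": joint angles; "dq": joint speeds; "joint_torque": joint torques, N m; "tool_pos": TCP position; "tool_rot": TCP orientation; "wrist_force": force on the tool from outside, world axes, zero at the start; "torque": the same for the moment, N m; "finger_gap": finger opening in m; "gripper_force": force on a finger pad.
Only numpy, scipy, OpenCV 4.12 (cv2) and the standard library are available. Lean on these libraries where they do the work, as an engineer would, in place of code of your own. Each camera call takes 0.05 s, during which the arm holds its last target. There are 200 camera calls.

## Task

The drain valve of the ultrasonic tank has been descaled and its lever is off. Put the lever back over the valve's spindle, right down on the valve and lying across the pipe, then push the retaining clip sideways into the spindle's groove, firmly but without forcing it, until it snaps fully home, and let go. Leave the other things on the counter where they are.

Things in the scene. Friction and masses are not known exactly. Their poses are not given: they have to be found in the camera images.
- tank: Steel ultrasonic tank with its drain valve, fixed. Origin on the counter straight below the valve's spindle. The drain pipe runs along y: the tank's wall is 115 mm from the spindle on the +y side (tank 300 mm along y, 240 along x, 187 high, lid handle to 217), the hose barb ends 64 mm from it on the -y side, 52 mm up. z is up.
- spindle: Upright steel spindle on the brass valve, fixed. Origin on its axis at the valve's flat top, 82 mm above the counter, on which the lever sits; axes parallel to the tank's. Lowest 10 mm: 14 mm square (flats square to x and y). Above: round, 14 mm diameter, top at 30 mm, bevelled, with a groove from 15.5 to 21.5 mm whose core is 9 mm in diameter.
- groove (a point): Point on the spindle's axis at half height of the groove, 18.5 mm above the valve's top. A contact force of more than 50 N between clip and spindle, the squeeze of the prongs included, harms the spindle's packing; a sideways push of up to 25 N stays below that.
- lever: Loose aluminium drain lever, about 90 g. Hub 30 x 30 mm, 16 mm high, with a 16 mm square hole right through, sides along x and y; arm 8 to 10 mm thick, 15 to 17 mm wide along +x to 92 mm from the hole's axis, its outer half a black grip. Origin on the hole's axis at the underside, z up. Fitted, its x axis lies along the spindle's x or -x, across the pipe.
- lever_hub_top (a point): Centre of the hole at the top face of the lever's hub. Fitted, that face is 0.5 mm above the lower edge of the groove: a clip lying flat on the hub is at the height to slide into the groove.
- clip: Loose dark steel retaining clip lying flat, about 72 g: a C 4 mm thick, 27 mm wide, mouth to +x, prongs ending at x = 11 mm; a tail 16 mm wide back to x = -38. Origin at the underside in the middle of the C, z up. The noses of the two sprung prongs, 5.4 mm apart at x = 3.7 mm, spring over the 9 mm core at a push of about 10 to 20 N along x.
- clip_seat (a point): Middle of the clip's C at half thickness, 2 mm above its underside; it meets the groove point when the clip is home, where the bottom of the C, 4.7 mm behind this point, stops hard on the core.
- clip_fin (a point): Middle of the clip's upright grip fin, x = -28 mm, 16 mm above the underside. The fin is 14 mm along the clip's x, 12 mm along its y, and stands on the tail from 4 to 28 mm above the underside.
- sauce_boat: Bystander: stained white porcelain sauce boat, 170 mm long, 80 mm high; origin under its middle.
- knob: Bystander: glazed porcelain knob on a brass foot, 42 mm in diameter, 45 mm high, upright; origin under it.
- eye_bath: Bystander: glass eye bath, a small cup on a foot, 42 mm in diameter, 52 mm high, upright; origin under it.
- ruler: Bystander: brass ruler 200 x 26 x 3 mm lying flat, long along x; origin under its middle.
There are look-alikes about, which are no part of the job. There is more than one size of the lever; the job needs the largest.

How it is judged:
By the outcome, as a careful person would: the job done as asked, in the order asked, and still so for the second after the job is handed in, with the robot touching nothing.
It also fails if it takes over 67 s, if anything falls off the work surface, if the arm or the gripper's body presses on something with over 40 N, if the wrist force passes 120 N, or if a joint passes its speed limit or range.

## Working session

There is one attempt and no reset: what is moved stays moved. The work goes in short steps, Python scripts to look and compute and a tool call to move; the robot and the scene stay as the last step left them, time stands still between calls to the robot, and variables do not carry over. Pictures are saved under pics/ and viewed, at most 10 in all, crops included, and the job is handed in when it is done.

```bash
ls; mkdir -p pics
```

Create h.py:
```python
from plant import *
import numpy as np, cv2
from scipy.spatial.transform import Rotation as R
def grab(n,f):
    d=get_image(n); cv2.imwrite(f'pics/{f}.png',d['pixels'][:,:,::-1]); np.save(f'pics/{f}.npy',d,allow_pickle=True); return d
def load(f): return np.load(f'pics/{f}.npy',allow_pickle=True).item()
def rot(a):
    a=np.array(a); return a if a.shape==(3,3) else R.from_quat(a,scalar_first=True).as_matrix()
def ray(d,u,v):
    r=rot(d['attitude'])@np.linalg.inv(d['intrinsics'])@[u,v,1]; return np.array(d['origin']),r/np.linalg.norm(r)
def plane(d,u,v,z):
    o,r=ray(d,u,v); return o+r*(z-o[2])/r[2]
def tri(d1,p1,d2,p2):
    o,r=ray(d1,*p1);q,s=ray(d2,*p2)
    t=np.linalg.lstsq(np.c_[r,-s],q-o,rcond=None)[0]; a=o+r*t[0];b=q+s*t[1]; return (a+b)/2,np.linalg.norm(a-b)
def proj(d,p):
    c=np.array(d['intrinsics'])@(rot(d['attitude']).T@(np.array(p)-d['origin'])); return c[:2]/c[2]
```

Run:
```python
from h import *
a=grab('scene','a');b=grab('side','b');c=grab('wrist','c')
for d in(a,b,c):print(d['origin'],d['attitude'],d['intrinsics'][0][0])
print(observe())
cv2.imwrite('pics/ab.png',cv2.resize(np.hstack([a['pixels'],b['pixels']])[:,:,::-1],(800,300)))
```

```text
pics
[ 1.09460641 -0.44077612  0.83427623] [-0.28570979  0.76999758  0.53772162 -0.19060192] 421.0472593828575
[ 0.37040412 -0.94600579  0.51033487] [-0.49650449  0.86287561 -0.0849273   0.04142861] 409.44102545696205
[0.55055739 0.06729407 0.37255324] [ 1.32586224e-01  9.91170407e-01  3.47852468e-04 -1.41265865e-03] 332.9892224165276
{'clock': 0.15, 'joint_positions': array([-1.03113824e-01,  8.78104400e-02,  1.37193642e+00,  2.94004599e-05,
        1.68361517e+00, -1.03104774e-01]), 'dq': array([-0.00059316, -0.00186826, -0.00426099, -0.00100063,  0.00074003,
        0.0015108 ]), 'joint_torque': array([ 1.22744677e-03, -3.52374566e+01, -3.13678122e+01, -1.70676763e-04,
        8.12124257e-03, -6.53522420e-05]), 'tool_pos': array([5.49605828e-01, 3.81059491e-05, 2.30379370e-01]), 'tool_rot': array([-6.95843716e-04,  7.07108543e-01,  7.07104466e-01, -5.46519176e-04]), 'wrist_force': array([-1.04071716,  0.29305562,  0.04423687]), 'torque': array([ 0.05960571, -0.04219341, -0.04519143]), 'gripper_force': 0.0, 'finger_gap': 0.08534685184233264}
```

View pics/a.png

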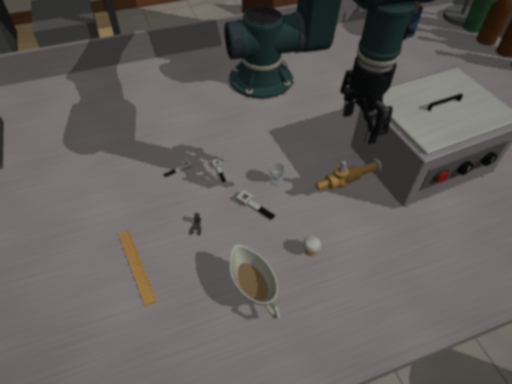

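View pics/b.png

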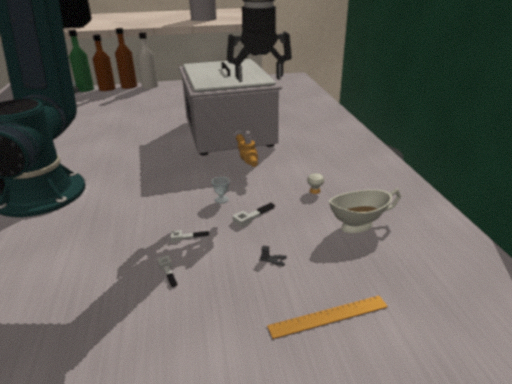

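Scene view: three levers, at (255,205) [largest], (220,170) and (177,169). The one clip is at (197,223) and the spindle at (343,166). In the side view the large lever is at (254,212) and the clip at (270,256). I'll check these in a close crop.

Run:
```python
from h import *
a=load('a');b=load('b')
def z(d,x,y,w,h,k): return cv2.resize(d['pixels'][y:y+h,x:x+w,::-1],None,fx=k,fy=k,interpolation=cv2.INTER_CUBIC)
A=z(a,155,150,130,95,6)[:,:400*2]
A=z(a,155,150,130,95,3);B=z(b,150,190,130,95,3);C=z(a,310,145,80,60,5);D=z(b,220,120,80,60,5)[:285]
r1=np.hstack([A,B])[:,:780];r2=np.hstack([C[:285],D])[:,:780]
r2=cv2.copyMakeBorder(r2,0,0,0,780-r2.shape[1] if r2.shape[1]<780 else 0,cv2.BORDER_CONSTANT)
cv2.imwrite('pics/z1.png',np.vstack([r1,r2]))
for (u,v) in [(244,196),(274,216)]: print(plane(a,u,v,.012))
for (u,v) in [(236,216),(274,207)]: print(plane(b,u,v,.012))
print('spindle',tri(a,(343,164),b,(248,134)), plane(a,343,164,.112),plane(b,248,134,.112))
print('clip',plane(a,197,228,.003),plane(a,198,216,.028),plane(b,280,260,.003),plane(b,265,249,.028))
```

```text
[ 0.46335015 -0.22155487  0.012     ]
[ 0.54679336 -0.1740401   0.012     ]
[ 0.4548202  -0.21489619  0.012     ]
[ 0.54303532 -0.19705184  0.012     ]
spindle (array([0.52149006, 0.0096937 , 0.10446096]), np.float64(8.001708817370627e-05)) [0.52745568 0.00500752 0.112     ] [ 0.51867081 -0.0079776   0.112     ]
clip [ 0.51122752 -0.35758593  0.003     ] [ 0.49627337 -0.34868591  0.028     ] [ 0.51676799 -0.36486221  0.003     ] [ 0.48951429 -0.35753005  0.028     ]
```

View pics/z1.png

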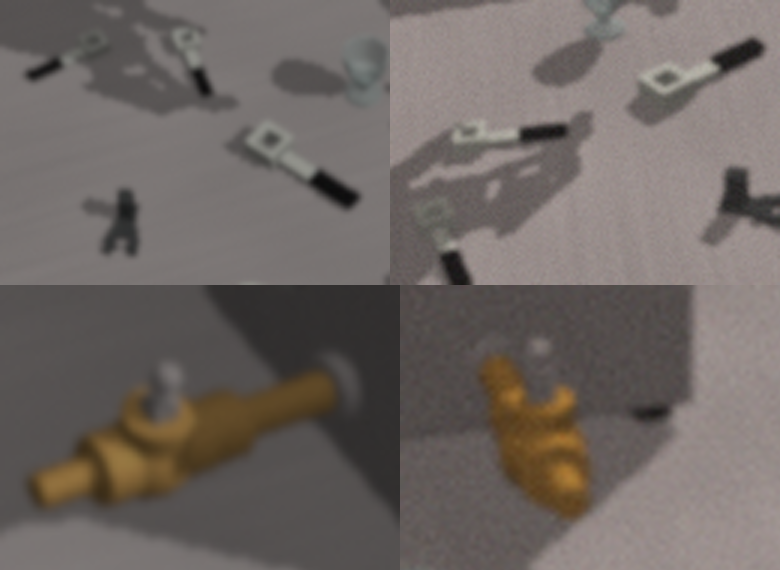

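The crop shows the largest lever's hole at scene (245,196) and side (242,216), with the arm pointing right. The clip's fin is at scene (197,216), with its mouth pointing down the image. The spindle top is at scene (344,162) and side (248,132).

Run:
```python
from h import *
a=load('a');b=load('b');c=load('c')
print('sp',tri(a,(344,162),b,(248,132)));print('barb',tri(a,(317,186.5),b,(254.6,163)))
print('hole',tri(a,(245,196),b,(241.7,216)));print('grip',tri(a,(272,217),b,(271.7,206)))
print('clipfin',tri(a,(196.5,214),b,(265.5,248)))
for p in [(.5215,.0097,.112),(.463,-.215,.016),(.49,-.355,.03)]: print(proj(c,p))
```

```text
sp (array([0.52143791, 0.01120764, 0.1098434 ]), np.float64(0.0012485608750011673))
barb (array([ 0.52625206, -0.05419265,  0.05272179]), np.float64(0.0010314671594969808))
hole (array([ 0.46628018, -0.22003089,  0.01414865]), np.float64(0.000795314959626401))
grip (array([ 0.54196628, -0.17696462,  0.00244348]), np.float64(0.0007768801598466154))
clipfin (array([ 0.49041011, -0.35143573,  0.02697589]), np.float64(0.0035118473755580714))
[226.73497991 174.36231684]
[193.18312642 332.62296366]
[217.09865859 429.79049389]
```

View pics/c.png

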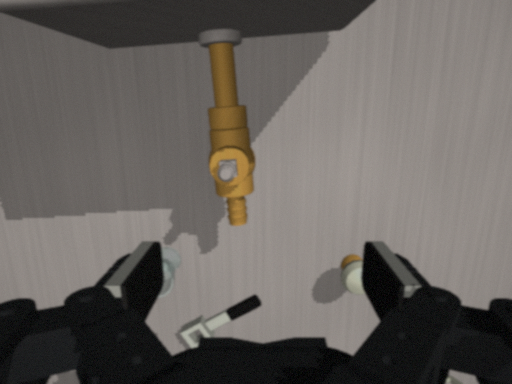

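The wrist view shows the pipe running from its flange at (220,37) to the barb end at (238,222). The spindle top is at (227,172). The lever's hub is at (193,333) and its grip end at (255,300).

Run:
```python
from h import *
a=load('a');c=load('c');b=load('b')
# pipe segment mids by orange mask per row
hsv=cv2.cvtColor(c['pixels'],cv2.COLOR_RGB2HSV)
m=(cv2.inRange(hsv,(8,120,60),(25,255,255))>0)
P=[]
for v in list(range(50,100,3))+list(range(203,222,3)):
    x=np.where(m[v,180:270])[0]+180
    if len(x)>5: P.append(plane(c,(x.min()+x.max())/2,v,.052)[:2])
P=np.array(P);print(P[[0,-1]])
k=np.polyfit(P[:,1],P[:,0],1);print('pipe x=',k,'yaw tank',-np.degrees(np.arctan(k[0])),np.std(P[:,0]-np.polyval(k,P[:,1])))
print('top of spindle wrist',plane(c,227,172,.112))
print('valve disc centre',plane(c,232,165.5,.082))
print('hub',plane(c,195,331,.016),'grip end',plane(c,256,299,.008))
```

```text
[[ 0.51237019  0.11031004]
 [ 0.52448163 -0.0523797 ]]
pipe x= [-0.07418902  0.52077204] yaw tank 4.2429445472514455 0.00017448971764500928
top of spindle wrist [0.52176518 0.01163129 0.112     ]
valve disc centre [0.52304492 0.01110931 0.082     ]
hub [ 0.46541057 -0.21260551  0.016     ] grip end [ 0.54197169 -0.17202026  0.008     ]
```

Units first: shifts go in mm and turns go in units of 0.05 rad. So -0.217 m is -217, -0.084 m is -84, 1.08 rad is 21.6.

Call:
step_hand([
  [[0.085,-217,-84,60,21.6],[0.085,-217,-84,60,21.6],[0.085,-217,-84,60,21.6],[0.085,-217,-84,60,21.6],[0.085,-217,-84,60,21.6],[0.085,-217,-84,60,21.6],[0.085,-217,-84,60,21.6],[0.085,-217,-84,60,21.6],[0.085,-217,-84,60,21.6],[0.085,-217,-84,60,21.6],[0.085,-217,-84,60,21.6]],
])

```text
refused: steps[0]: the value is too long (schema: maxItems 5). Nothing was moved.
```

I used the wrong layout. The manual says a list of rows, each a list of 5 numbers; once more.

Call:
step_hand([
  [0.085,-217,-84,60,21.6],
  [0.085,-217,-84,60,21.6],
  [0.085,-217,-84,60,21.6],
  [0.085,-217,-84,60,21.6],
  [0.085,-217,-84,60,21.6],
  [0.085,-217,-84,60,21.6],
  [0.085,-217,-84,60,21.6],
  [0.085,-217,-84,60,21.6],
  [0.085,-217,-84,60,21.6],
  [0.085,-217,-84,60,21.6],
  [0.085,-217,-84,60,21.6],
])

```text
clock: 1.07
tool_pos: [0.4658, -0.217, 0.171]
tool_rot: [-0.0, 0.97, 0.244, -0.0]
wrist_force: [0.2, 0.0, 0.3]
finger_gap: 0.0845
gripper_force: 0.0
```

Run:
```python
from h import *
d=grab('wrist','d'); print(observe()['joint_positions'], d['origin'])
for p in [(.466,-.217,.016),(.542,-.175,.008)]: print(proj(d,p))
```

```text
[-5.46034162e-01  2.69940809e-02  1.55343564e+00  3.68892825e-05
  1.56152968e+00  5.31876982e-01] [ 0.52538332 -0.18488591  0.31330236]
[262.83115902 175.76486999]
[261.71238628  76.17939413]
```

View pics/d.png

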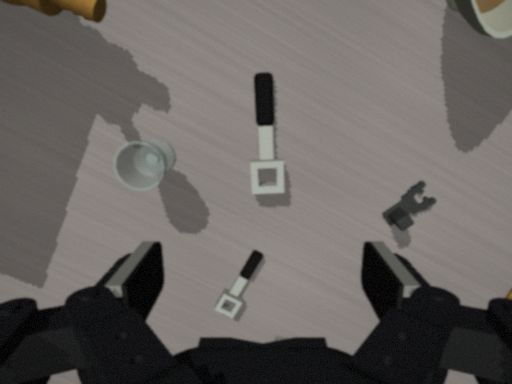

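The hub hole is at (267,177) and the grip end at (263,73). The clip's fin top is near (400,217), with its mouth up and to the right. Fingers have room on both sides.

Run:
```python
from h import *
d=load('d');g=cv2.cvtColor(d['pixels'],cv2.COLOR_RGB2GRAY)
m=(g[60:210,235:300]>165).astype(np.uint8)
cs,_=cv2.findContours(m,0,2);q=max(cs,key=cv2.contourArea)+[235,60]
hub=q[q[:,0,1]>161];r=cv2.minAreaRect(hub);print(r)
print('hub',plane(d,*r[0],.016))
m=(g[60:130,240:290]<60).astype(np.uint8);cs,_=cv2.findContours(m,0,2);k=max(cs,key=cv2.contourArea)+[240,60];rk=cv2.minAreaRect(k);print(rk)
h=plane(d,*r[0],.016);e=plane(d,*rk[0],.009);print(e,'yaw',np.degrees(np.arctan2(*(e-h)[1::-1])))
m=(g[170:240,375:445]<75).astype(np.uint8);cs,_=cv2.findContours(m,0,2);k=max(cs,key=cv2.contourArea)+[375,170];print(cv2.boundingRect(k))
o=observe();T=rot(o['tool_rot']);print('to hub tool axes',T.T@(h-o['tool_pos']),'lever yaw in tool x',np.degrees(np.arctan2(*(T.T@(e-h))[1::-1])))
for uv,z in [((424,183),.004),((433,202),.004),((399,218),.028)]:print(plane(d,*uv,z))
big=cv2.resize(d['pixels'][165:245,365:465,::-1],None,fx=6,fy=6,interpolation=cv2.INTER_CUBIC);cv2.imwrite('pics/z2.png',big)
```

```text
((267.10223388671875, 177.04489135742188), (29.463193893432617, 31.260948181152344), 87.1375961303711)
hub [ 0.46679523 -0.22101291  0.016     ]
((264.0, 98.5), (51.0, 18.0), 90.0)
[ 0.52648452 -0.18562239  0.009     ] yaw 30.664231819853693
(383, 182, 52, 49)
to hub tool axes [-0.00116736  0.00410019  0.15512524] lever yaw in tool x -2.422041492458197
[ 0.5303823  -0.35740929  0.004     ]
[ 0.51892349 -0.37625912  0.004     ]
[ 0.49238065 -0.34325559  0.028     ]
```

View pics/z2.png

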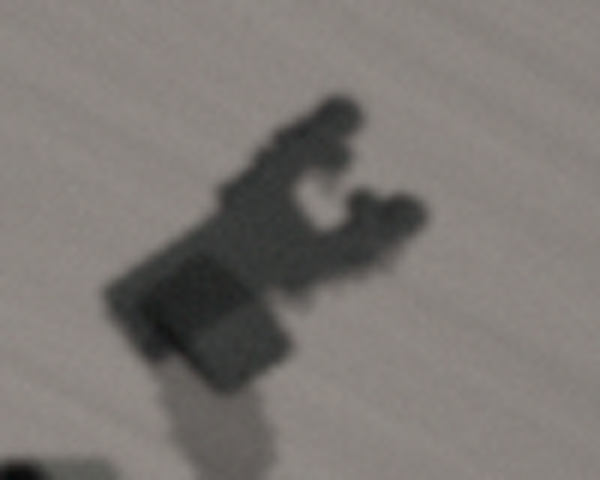

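Call:
step_hand([
  [0.085,-1,4,40,-0.84],
  [0.07,-1,4,80,-0.84],
  [0.06,-1,4,120,-0.84],
  [0.055,-1,4,150,-0.84],
  [0.055,-1,4,165,-0.84],
  [0.055,-1,4,170,-0.84],
  [0.055,-1,4,170,-0.84],
  [0.02,-1,4,170,-0.84],
  [0.02,-1,4,170,-0.84],
  [0.02,-1,4,170,-0.84],
  [0.02,-1,4,170,-0.84],
  [0.02,-1,4,170,-0.84],
], grip_force=50)

```text
clock: 2.12
tool_pos: [0.4688, -0.222, 0.0038]
tool_rot: [0.002, 0.965, 0.263, 0.002]
wrist_force: [0.1, 0.5, 6.8]
finger_gap: 0.0282
gripper_force: 51.4
```

Run:
```python
from h import *
o=observe();print(o['joint_positions'],o['wrist_force'])
```

```text
[-5.51700770e-01  1.76833929e-01  1.74404231e+00  1.61876195e-04
  1.21560012e+00  4.86053298e-01] [0.14841064 0.47437861 6.78028532]
```

Call:
step_hand([
  [0.02,0,0,-20,0],
  [0.02,0,0,-60,0],
  [0.02,0,0,-100,0],
  [0.02,0,0,-140,0],
  [0.02,0,0,-160,0],
  [0.02,0,0,-160,0],
  [0.02,0,0,-160,0],
])

```text
clock: 2.7
tool_pos: [0.4676, -0.2214, 0.163]
tool_rot: [0.001, 0.965, 0.263, 0.001]
wrist_force: [0.3, -0.6, -1.9]
finger_gap: 0.0288
gripper_force: 50.6
```

Run:
```python
from h import *
o=observe();T=rot(o['tool_rot']);d=grab('wrist','e');print(o['tool_pos'],T,o['wrist_force'])
y=np.radians(4.24);print('lever x vs tool yaw',np.degrees(np.arctan2(T[1,0],T[0,0])))
print('to above spindle',T.T@(np.array([.5215,.0115,.16])-o['tool_pos']))
```

```text
[ 0.46762634 -0.22140813  0.16304701] [[ 0.86138218  0.50794726  0.00321072]
 [ 0.50795436 -0.86138172 -0.00197698]
 [ 0.00176145  0.00333384 -0.99999289]] [ 0.27155052 -0.58900776 -1.87494878]
lever x vs tool yaw 30.527718717141596
to above spindle [ 0.16470714 -0.17326799  0.0027595 ]
```

View pics/e.png

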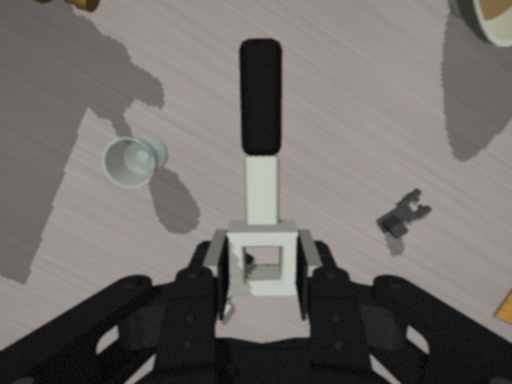

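The lever sits square in the fingers, with its hole at (262,262) and the arm straight up the image.

In the tool's units: 0.16 m is 160, -0.173 m is -173, 0.459 rad is 9.18.

Call:
step_hand([
  [0.02,160,-170,0,9.18],
  [0.02,160,-170,0,9.18],
  [0.02,160,-170,0,9.18],
  [0.02,160,-170,0,9.18],
  [0.02,165,-173,0,9.18],
  [0.02,165,-173,0,9.18],
  [0.02,165,-173,0,9.18],
  [0.02,165,-173,0,9.18],
  [0.02,165,-173,0,9.18],
])

```text
clock: 3.5
tool_pos: [0.52, 0.0118, 0.159]
tool_rot: [0.0, 0.999, 0.038, -0.002]
wrist_force: [-0.1, -0.9, -0.8]
finger_gap: 0.0286
gripper_force: 50.6
```

Run:
```python
from h import *
o=observe();T=rot(o['tool_rot']);print(o['tool_pos'],np.degrees(np.arctan2(T[1,0],T[0,0])))
w=grab('wrist','f1');s=grab('scene','f2');t=grab('side','f3')
P=(.5215,.0115,.112);ps=[proj(x,P) for x in(w,s,t)];print(ps)
def z(d,c,k=5):
    x,y=np.clip(int(c[0])-40,0,432),np.clip(int(c[1])-40,0,304);print(x,y);return cv2.resize(d['pixels'][y:y+80,x:x+80,::-1],(400,400),interpolation=cv2.INTER_CUBIC)
cv2.imwrite('pics/z3.png',np.hstack([z(s,ps[1]),z(t,ps[2])]))
cv2.imwrite('pics/z3w.png',cv2.resize(w['pixels'][150:330,180:340,::-1],None,fx=3,fy=3,interpolation=cv2.INTER_CUBIC))
```

```text
[0.52000605 0.01182179 0.15897045] 4.305128893387391
[array([263.9183839 , 212.81100838]), array([344.23101065, 161.61932626]), array([247.82027471, 130.97444742])]
304 121
207 90
```

View pics/z3w.png

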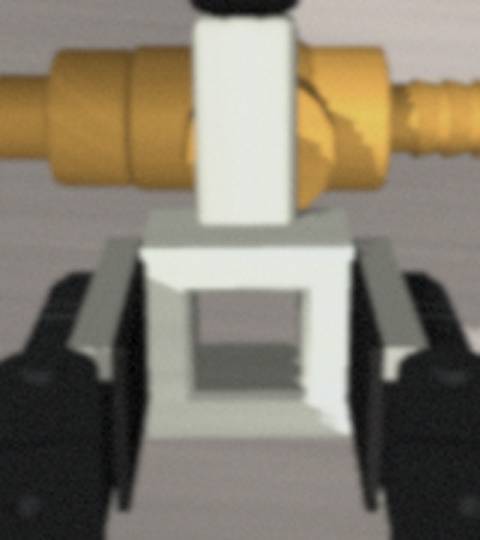

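The wrist crop shows the pipe square to the lever arm and the hub centred at about (262,264). The arm hides the spindle, so I'll sidestep to see both together.

Call:
step_hand([
  [0.02,-20,25,0,0],
  [0.02,-30,45,0,0],
  [0.02,-30,45,0,0],
  [0.02,-30,45,0,0],
])

```text
clock: 3.98
tool_pos: [0.4942, -0.0372, 0.1614]
tool_rot: [-0.0, 0.999, 0.035, 0.0]
wrist_force: [0.2, 0.8, -0.8]
finger_gap: 0.0288
gripper_force: 50.6
```

Run:
```python
from h import *
o=observe();T=rot(o['tool_rot']);print(o['tool_pos'])
w=grab('wrist','g');print(proj(w,(.5215,.0115,.112)))
cv2.imwrite('pics/z4.png',cv2.resize(w['pixels'][110:310,130:310,::-1],None,fx=3,fy=3,interpolation=cv2.INTER_CUBIC))
```

```text
[ 0.49418871 -0.03723679  0.16135702]
[183.31867064 164.52888918]
```

View pics/z4.png

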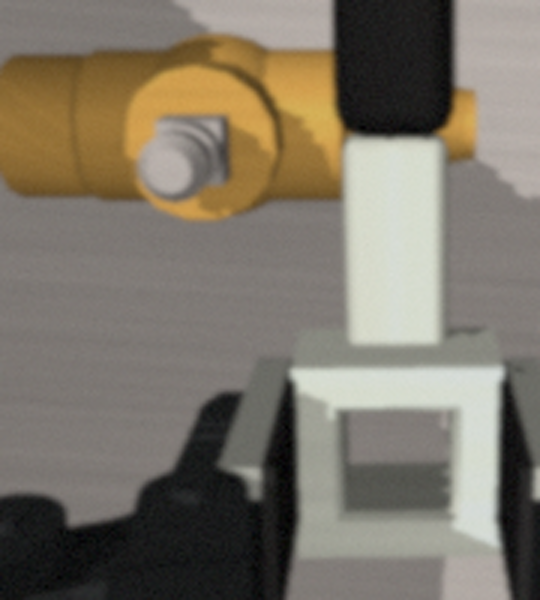

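The valve disc is centred at (197.5,157.5), the spindle's top face at (187,167), and the square's corners at (182.7,148.3), (206,148.3) and (206,170). The hub's top corners are at (227.5,232.7), (297.3,232.7), (228,295) and (297,295).

Run:
```python
from h import *
w=load('g');o=observe();T=rot(o['tool_rot']);p=o['tool_pos']
px=lambda x,y:(130+x/3,110+y/3)
zt=p[2]+.0122
H=np.array([plane(w,*px(*q),zt) for q in[(292,368),(502,368),(295,555),(500,555)]]);print(np.linalg.norm(H[0]-H[1]),np.linalg.norm(H[0]-H[2]),np.linalg.norm(H[1]-H[3]))
h=H.mean(0)
hole=np.array([plane(w,*px(*q),zt) for q in[(337,408),(460,408),(340,519),(458,519)]]).mean(0)
print('hub',T.T@(h-p),'hole',T.T@(hole-p))
for n,q,z in[('top',(170.5,170.5),.112),('square',(193,148),.092),('disc',(202.5,142.5),.082)]:
    s=plane(w,*px(*q),z);print(n,s,'shift tool',T.T@(s-h))
for f in [(158,115,228,115),(228,115,228,180)]: print(np.linalg.norm(plane(w,*px(*f[:2]),.092)-plane(w,*px(*f[2:]),.092)))
m=cv2.cvtColor(w['pixels'],cv2.COLOR_RGB2HSV)
e=plane(w,*px(395,140),p[2]+.005);print('arm',T.T@(e-h), np.degrees(np.arctan2(T[1,0],T[0,0])))
```

```text
0.029377333943278326 0.029680442589264982 0.029676055926379348
hub [-0.0017719   0.00027163 -0.01220101] hole [-0.00182729  0.00048799 -0.01220112]
top [0.52027109 0.00943645 0.112     ] shift tool [ 0.03069082 -0.0442162   0.0616196 ]
square [0.52122772 0.00900486 0.092     ] shift tool [ 0.03160438 -0.04371059  0.08161988]
disc [0.52072581 0.00884086 0.082     ] shift tool [ 0.03108704 -0.04357872  0.09161957]
0.014870265472963343
0.014090101433459614
arm [ 0.0458015  -0.00027204  0.00722343] 4.051764898718934
```

In the tool's units: -0.0438 m is -43.8, 0.04 m is 40.

Call:
step_hand([
  [0.02,16,-22,0,0],
  [0.02,31,-43.8,0,0],
  [0.02,31,-43.8,10,0],
  [0.02,31,-43.8,30,0],
  [0.02,31,-43.8,40,0],
  [0.02,31,-43.8,40,0],
  [0.02,31,-43.8,40,0],
])

```text
clock: 4.62
tool_pos: [0.5217, 0.0106, 0.1204]
tool_rot: [-0.0, 0.999, 0.037, -0.001]
wrist_force: [0.4, -0.5, -0.4]
finger_gap: 0.0288
gripper_force: 50.6
```

Run:
```python
from h import *
o=observe();T=rot(o['tool_rot']);print(o['tool_pos'])
w=grab('wrist','i')
cv2.imwrite('pics/z5.png',cv2.resize(w['pixels'][220:310,200:320,::-1],None,fx=6,fy=6,interpolation=cv2.INTER_CUBIC))
```

```text
[0.52165477 0.01064959 0.120367  ]
```

View pics/z5.png

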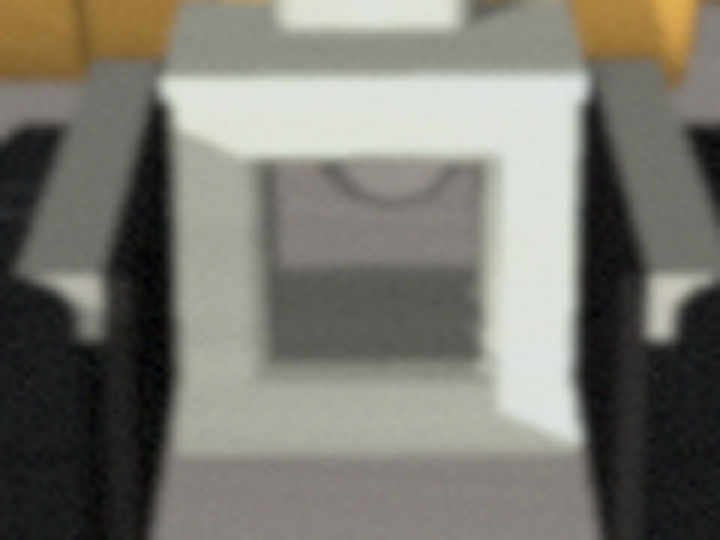

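The spindle's rim shows through the hole as an arc. Its lowest point is at crop (392,207) and its centre at about pixel (265.3,240.7). The hub's top corners are at crop (162,78), (586,78), (175,455) and (582,445). That was my tenth picture, so I work from numbers from here on.

Run:
```python
from h import *
w=load('i');o=observe();T=rot(o['tool_rot']);p=o['tool_pos']
px=lambda x,y:(200+x/6,220+y/6)
for dz in(.0122,.0102):
    H=np.array([plane(w,*px(*q),p[2]+dz) for q in[(162,78),(586,78),(175,455),(582,450)]]);h=H.mean(0)
    hole=np.array([plane(w,*px(*q),p[2]+dz) for q in[(242,157),(500,157),(258,378),(498,378)]]).mean(0)
    print(np.linalg.norm(H[0]-H[1]),np.linalg.norm(H[0]-H[2]),'hub',T.T@(h-p),'hole',T.T@(hole-p))
    for z in(.110,.112):
        s=plane(w,*px(392,124),z);print(z,s,'shift',T.T@(s-h))
```

```text
0.029403352564763847 0.02973545311936203 hub [-0.00169888 -0.00053101 -0.01219996] hole [-0.00161038 -0.00065202 -0.01219996]
0.11 [0.52149724 0.00967584 0.11      ] shift [0.00073697 0.00131333 0.02370134]
0.112 [0.52238553 0.0097601  0.112     ] shift [0.00162903 0.00129439 0.02170133]
0.029859882715527353 0.03019713961805986 hub [-0.00276652 -0.00052897 -0.01019995] hole [-0.00267665 -0.00065187 -0.01019995]
0.11 [0.52149724 0.00967584 0.11      ] shift [0.00180461 0.0013113  0.02170133]
0.112 [0.52238553 0.0097601  0.112     ] shift [0.00269667 0.00129236 0.01970132]
```

In the tool's units: 0.0012 m is 1.2, 0.001 m is 1.

Call:
step_hand([
  [0.02,1.2,1,0,0],
  [0.02,1.2,1,2,0],
  [0.02,1.2,1,4,0],
  [0.02,1.2,1,6,0],
  [0.02,1.2,1,8,0],
  [0.02,1.2,1,10,0],
  [0.02,1.2,1,10,0],
])

```text
clock: 5.25
tool_pos: [0.5231, 0.0097, 0.111]
tool_rot: [0.0, 0.999, 0.037, -0.001]
wrist_force: [-1.6, 0.4, -2.1]
finger_gap: 0.0287
gripper_force: 50.6
```

Run:
```python
from h import *
print(observe())
```

```text
{'clock': 5.25, 'joint_positions': array([-8.96354855e-02,  8.43904709e-02,  1.61545894e+00, -2.93964830e-04,
        1.44306037e+00,  1.40741116e+00]), 'dq': array([-0.0003337 ,  0.00207976,  0.005161  ,  0.00065503,  0.00136958,
       -0.00192359]), 'joint_torque': array([ 1.35853146e-01, -3.44607317e+01, -3.13862443e+01,  1.42736379e-01,
       -4.87747192e-01,  1.61005588e-03]), 'tool_pos': array([0.52307284, 0.0097212 , 0.11101797]), 'tool_rot': array([ 6.15149845e-05,  9.99319279e-01,  3.68852827e-02, -6.71689696e-04]), 'wrist_force': array([-1.64458385,  0.3577162 , -2.10669457]), 'torque': array([-0.07295205,  0.28029617,  0.00335369]), 'gripper_force': 50.5577265098691, 'finger_gap': 0.028681733987045634}
```

In the tool's units: -0.0005 m is -0.5, 0.012 m is 12.

Call:
step_hand([
  [0.02,-0.5,0,2,0],
  [0.02,-0.6,0,5,0],
  [0.02,-0.6,0,8,0],
  [0.02,-0.6,0,11,0],
  [0.02,-0.6,0,12,0],
  [0.02,-0.6,0,12,0],
])

```text
clock: 5.75
tool_pos: [0.5228, 0.0098, 0.0986]
tool_rot: [-0.0, 0.999, 0.037, -0.0]
wrist_force: [-1.6, -0.3, -1.2]
finger_gap: 0.0288
gripper_force: 50.6
```

Call:
step_hand([
  [0.02,-0.8,0,1,0],
  [0.02,-0.8,0,3,0],
  [0.02,-0.8,0,5,0],
  [0.02,-0.8,0,7,0],
  [0.02,-0.8,0,7,0],
  [0.02,-0.8,0,7,0],
])

```text
clock: 6.25
tool_pos: [0.5222, 0.0097, 0.0921]
tool_rot: [-0.0, 0.999, 0.037, -0.0]
wrist_force: [0.2, -0.3, -1.1]
finger_gap: 0.0284
gripper_force: 50.6
```

Already into the square, with almost no force.

Call:
step_hand([
  [0.02,0,0,2,0],
  [0.02,0,0,4,0],
  [0.02,0,0,6,0],
  [0.02,0,0,7,0],
  [0.02,0,0,7,0],
])

```text
clock: 6.67
tool_pos: [0.5223, 0.0097, 0.0858]
tool_rot: [0.0, 0.999, 0.037, 0.0]
wrist_force: [-1.4, -0.5, 3.3]
finger_gap: 0.0288
gripper_force: 50.9
```

Call:
step_hand([
  [0.02,0,0,1,0],
  [0.02,0,0,2,0],
  [0.02,0,0,2,0],
  [0.02,0,0,2,0],
])

```text
clock: 7.0
tool_pos: [0.5223, 0.0097, 0.0858]
tool_rot: [0.0, 0.999, 0.037, 0.0]
wrist_force: [-5.7, 0.5, 11.1]
finger_gap: 0.0289
gripper_force: 51.9
```

In the tool's units: -0.1 m is -100, -0.07 m is -70.

Call:
step_hand([
  [0.02,0,0,-2,0],
  [0.06,0,0,-2,0],
  [0.06,0,0,-2,0],
  [0.06,0,0,-2,0],
  [0.06,0,0,-2,0],
  [0.06,0,0,-30,0],
  [0.06,0,0,-70,0],
  [0.06,0,0,-100,0],
  [0.06,0,0,-100,0],
])

```text
clock: 7.75
tool_pos: [0.5261, 0.0094, 0.1913]
tool_rot: [0.001, 0.999, 0.037, 0.007]
wrist_force: [0.8, 0.0, 0.3]
finger_gap: 0.06
gripper_force: 0.0
```

Run:
```python
from h import *
d=load('d');px=lambda x,y:(365+x/6,165+y/6)
f=plane(d,*px(235,343),.028);t1=plane(d,*px(340,108),.004);t2=plane(d,*px(415,213),.004)
m=(t1+t2)/2;b=plane(d,*px(130,325),.004)
print(f,t1,t2,m,np.linalg.norm(t1-t2),'yaw fin->mouth',np.degrees(np.arctan2(*(m-f)[1::-1])),'perp prongs',np.degrees(np.arctan2(t2[0]-t1[0],-(t2[1]-t1[1]))),np.linalg.norm((m-f)[:2]))
o=observe();T=rot(o['tool_rot']);print(o['tool_pos'],T.T@(f-o['tool_pos']),o['joint_positions'])
w=grab('wrist','j');s=grab('scene','j2')
g=w['pixels'];print(proj(w,(.522,.0097,.098)))
```

```text
[ 0.49126919 -0.34969241  0.028     ] [ 0.5293259  -0.35544552  0.004     ] [ 0.5207035  -0.37635197  0.004     ] [ 0.5250147  -0.36589875  0.004     ] 0.022614718096340317 yaw fin->mouth -25.652731400827438 perp prongs -22.412610139848066 0.03743534057973404
[0.52609462 0.00938427 0.19130754] [-0.06352373  0.35515786  0.16323556] [-8.99762206e-02  3.51997018e-02  1.50477050e+00  5.68703091e-05
  1.58728815e+00  1.40700266e+00]
[261.91277421 201.25139788]
```

Call:
step_hand([
  [0.06,-63.5,355,50,9.8],
  [0.06,-63.5,355,50,9.8],
  [0.06,-63.5,355,50,9.8],
  [0.06,-63.5,355,50,9.8],
  [0.06,-63.5,355,50,9.8],
  [0.06,-63.5,355,50,9.8],
  [0.06,-63.5,355,50,9.8],
  [0.06,-63.5,355,50,9.8],
  [0.06,-63.5,355,50,9.8],
  [0.06,-63.5,355,50,9.8],
  [0.06,-63.5,355,50,9.8],
])

```text
clock: 8.77
tool_pos: [0.4834, -0.3496, 0.1301]
tool_rot: [-0.002, 0.978, -0.208, -0.002]
wrist_force: [1.2, 0.3, -0.3]
finger_gap: 0.06
gripper_force: 0.0
```

Run:
```python
from h import *
o=observe();T=rot(o['tool_rot'])
w=grab('wrist','k');u,v=proj(w,(.491,-.350,.028));print(u,v)
hsv=cv2.cvtColor(w['pixels'],cv2.COLOR_RGB2GRAY)
m=(hsv<80).astype(np.uint8);m[235:,:215]=0;m[235:,300:]=0
n,l,st,ce=cv2.connectedComponentsWithStats(m)
for i in range(1,n):
    if st[i,4]>60:print(st[i],ce[i])
# coarse ascii of clip
u,v=int(u),int(v)
for y in range(v-75,v+40,3): print(y,''.join('#' if x<45 else '+' if x<62 else '-' if x<85 else '.' for x in cv2.blur(hsv,(2,2))[y,u-50:u+50:1][::2]))
print(u-50)
```

```text
259.9555240226013 180.7720356908749
[58  0 19  9 80] [68.125   3.7625]
[ 246  126   33   62 1203] [261.64837905 156.54530341]
[ 215  310   85   74 3977] [254.69021876 359.49258235]
105 ..................................................
108 ..................................................
111 ..................................................
114 ..................................................
117 ..................................................
120 ..................................................
123 ..................................................
126 ....................-...........--................
129 ...................-+--.........-+-...............
132 ...................-+---......-.---...............
135 ...................-++++-....--+++-...............
138 ...................+++--.......-++-...............
141 ...................-++-........-++-...............
144 ...................-+++--.....--++-.........
[... 685 characters left out ...]
........-+++++++#-..................
186 .......................-++++++-...................
189 ..................................................
192 ..................................................
195 ..................................................
198 ..................................................
201 ..................................................
204 ..................................................
207 ..................................................
210 ..................................................
213 ..................................................
216 ..................................................
219 ..................................................
209
```

The mask shows the clip lined up with the tool. Prong tips are at (250,127) and (275,127), and the fin top is at about (262.5,180.5).

Run:
```python
from h import *
w=load('k');o=observe();T=rot(o['tool_rot']);p=o['tool_pos'];print(p,np.degrees(np.arctan2(T[1,0],T[0,0])))
f=plane(w,262.5,180.5,.028);b=plane(w,262.5,188,.028);c=plane(w,262.5,173,.028);l=plane(w,250,127,.004);r=plane(w,275,127,.004)
for q in(f,b,c,l,r):print(np.round(T.T@(q-p),4))
print((plane(w,253.5,180,.028)-plane(w,271.5,180,.028)))
```

```text
[ 0.48406157 -0.34844189  0.13089184] -23.919164252484553
[0.0076 0.0008 0.1029]
[0.0017 0.0007 0.1029]
[0.0134 0.0008 0.1028]
[ 0.0455 -0.0091  0.1267]
[0.0455 0.0107 0.1267]
[0.00551874 0.01240728 0.        ]
```

Call:
step_hand([
  [0.045,7,0.8,40,0],
  [0.045,7,0.8,80,0],
  [0.04,7,0.8,110,0],
  [0.04,7,0.8,120,0],
  [0.04,7,0.8,121,0],
  [0.04,7,0.8,121,0],
  [0.005,7,0.8,121,0],
  [0.005,7,0.8,121,0],
  [0.005,7,0.8,121,0],
  [0.005,7,0.8,121,0],
  [0.005,7,0.8,121,0],
], grip_force=80)

```text
clock: 9.73
tool_pos: [0.493, -0.3539, 0.0157]
tool_rot: [0.001, 0.978, -0.207, 0.003]
wrist_force: [0.2, 0.6, 6.3]
finger_gap: 0.0092
gripper_force: 79.2
```

Run:
```python
from h import *
o=observe();print(o['tool_pos'],o['finger_gap'],o['gripper_force'],o['wrist_force'])
```

```text
[ 0.49296963 -0.35387231  0.01567509] 0.009191315195873812 79.17020201683044 [0.23776172 0.57003758 6.30071061]
```

In the tool's units: -0.04 m is -40, -0.01 m is -10.

Call:
step_hand([
  [0.005,0,0,-10,0],
  [0.005,0,0,-40,0],
  [0.005,0,0,-80,0],
  [0.005,0,0,-120,0],
  [0.005,0,0,-150,0],
  [0.005,0,0,-150,0],
  [0.005,0,0,-150,0],
  [0.005,0,0,-150,0],
])

```text
clock: 10.4
tool_pos: [0.4907, -0.3523, 0.1619]
tool_rot: [-0.0, 0.978, -0.207, -0.0]
wrist_force: [0.1, -0.9, -1.4]
finger_gap: 0.0095
gripper_force: 78.4
```

Run:
```python
from h import *
o=observe();print(o['tool_pos'],o['finger_gap'],o['wrist_force'])
w=grab('wrist','l');g=cv2.blur(cv2.cvtColor(w['pixels'],cv2.COLOR_RGB2GRAY),(2,2))
for y in range(150,310,4): print(y,''.join('#' if x<40 else '+' if x<62 else '-' if x<85 else '.' for x in g[y,200:330:2]))
```

```text
[ 0.49065399 -0.3523403   0.16194028] 0.009461946503939804 [ 0.07219837 -0.88515262 -1.43634111]
150 .................................................................
154 .................................................................
158 .................................................................
162 .................................................................
166 ....................--...................--......................
170 ..................------...............------....................
174 ..................-----.................-----....................
178 ...................----.-++-.......-+--.----.....................
182 ..................----------.......----------....................
186 ..................+++-----............-----++....................
190 ..................------...............------....................
194 ..................-++----.............----++-....................
198 ...
[... 1252 characters left out ...]

270 .....+###############-.+###++++++++++##+...###############-......
274 ....#################+-+###++++++++++###-.+################+.....
278 ...#######################+----------#######################+....
282 +#########################...........-#########################+.
286 ##########################...........-###########################
290 #########################+............###########################
294 #########################+............###########################
298 #########################+............###########################
302 #########################-............+##########################
306 #########################-............+##########################
```

Run:
```python
from h import *
w=load('l');o=observe();T=rot(o['tool_rot']);p=o['tool_pos']
g=cv2.GaussianBlur(cv2.cvtColor(w['pixels'],cv2.COLOR_RGB2GRAY),(3,3),0).astype(float)
def edges(a):
    d=np.diff(a);return [(i,int(d[i])) for i in range(1,len(d)-1) if abs(d[i])>9 and abs(d[i])>=abs(d[i-1]) and abs(d[i])>abs(d[i+1])]
for y in(172,180,188,192,210):print(y,[(i+200,s) for i,s in edges(g[y,200:330])])
for x in(240,244,248,262,264,266,280,284,288):print(x,[(i+150,s) for i,s in edges(g[150:245,x])])
for h in(-.0137,-.0117,-.0097):
    f=lambda u,v:np.round((T.T@(plane(w,u,v,p[2]+h)-p))*1e3,2)
    print(h,f(235.5,190),f(290.5,190),f(263,197),f(263,165))
```

```text
172 [(233, -26), (246, 25), (276, -27), (289, 24)]
180 [(235, -23), (255, 27), (267, -28), (288, 25)]
188 [(233, -27), (247, 23), (275, -24), (289, 26)]
192 [(233, -25), (249, 24), (273, -23), (289, 25)]
210 [(239, -27), (283, 25)]
240 [(164, -30), (216, 18), (228, -24)]
244 [(165, -25), (216, 25), (228, -23)]
248 [(175, -21), (186, 12)]
262 [(196, -34), (231, -14)]
264 [(196, -34), (231, -13)]
266 [(196, -33), (231, -10)]
280 [(165, -27), (216, 28), (228, -25)]
284 [(164, -31), (202, 11), (216, 12), (228, -25)]
288 [(166, -17), (176, 12), (197, 10)]
-0.0137 [ 24.73 -13.68  13.64] [24.74 13.27 13.61] [21.16 -0.2  13.63] [37.18 -0.22 13.58]
-0.0117 [ 25.27 -13.52  11.63] [25.28 13.09 11.61] [21.75 -0.21 11.63] [37.56 -0.23 11.58]
-0.0097 [ 25.81 -13.35   9.63] [25.83 12.91  9.6 ] [22.33 -0.22  9.63] [37.95 -0.23  9.58]
```

Units first: shifts go in mm and turns go in units of 0.05 rad. So -0.3193 m is -319.3, -0.1613 m is -161.3, -0.49 rad is -9.8.

Call:
step_hand([
  [0.005,-161.3,-319.3,0,-9.8],
  [0.005,-161.3,-319.3,0,-9.8],
  [0.005,-161.3,-319.3,0,-9.8],
  [0.005,-161.3,-319.3,0,-9.8],
  [0.005,-161.3,-319.3,0,-9.8],
  [0.005,-161.3,-319.3,0,-9.8],
  [0.005,-161.3,-319.3,0,-9.8],
  [0.005,-161.3,-319.3,0,-9.8],
  [0.005,-161.3,-319.3,17,-9.8],
  [0.005,-161.3,-319.3,17,-9.8],
  [0.005,-161.3,-319.3,17,-9.8],
  [0.005,-161.3,-319.3,17,-9.8],
])

```text
clock: 11.45
tool_pos: [0.472, 0.0042, 0.1439]
tool_rot: [0.0, 0.999, 0.037, -0.002]
wrist_force: [0.1, -0.9, -0.4]
finger_gap: 0.0092
gripper_force: 78.5
```

Run:
```python
from h import *
o=observe();T=rot(o['tool_rot']);print(o['tool_pos'],o['finger_gap'],np.degrees(np.arctan2(T[1,0],T[0,0])))
w=grab('wrist','m');print(proj(w,(.521,.0094,.112)),proj(w,(.521,.0094,.098)))
g=cv2.blur(cv2.cvtColor(w['pixels'],cv2.COLOR_RGB2GRAY),(2,2))
for y in range(80,232,4): print(y,''.join('#' if x<45 else '+' if x<75 else '-' if x<105 else '.' if x<150 else 'o' if x<190 else '@' for x in g[y,200:330:2]))
```

```text
[0.4719549  0.00424566 0.14387095] 0.009230142534260003 4.2347168132991495
[260.47546057 135.34566513] [260.60934811 132.64545104]
80 ...............ooooooooo@@@@@@@@@@@@oo@@o@@@@@@@@@@@@@@@@@@@@@@@@
84 .................ooooooo@@@@@@@@@@@@ooooooooooooooooooooooo@oo@o@
88 ...................ooooo@@@@@@@@@@@@ooooooooooooooooooooooooooooo
92 .....................oo@@@@@@@@@@@@@ooooooooooooooooooooooooooooo
96 .......................o@@@@@@@@@@@@ooooo@@@@@@@@@@@@@@@o@o@o@@@o
100 ........---------------.@@@@@@@@@@@@..................ooo@ooooooo
104 ----------------........@@@@@@@@@@@oo........---------.o@@@@@@@@@
108 ---.---.........o@@@@@@@@@@@@@@@@@@@@@@@@@@@.........oooo@@@@@@@@
112 .....--.........o@@@@@@@@@@@@@@@@@@@@@@@@@@@........ooooooooooooo
116 .....-..........o@@@@@@@@@@@@@@@@@@@@@@@@@@@......ooooo.--.......
120 ................o@@@@@o..............o@@@@@@.....ooo@oo.....ooooo
124 ................o@@@@@o...oooooooooooo@@@@@@o
[... 1140 characters left out ...]

192 ..................-------.............-------....................
196 ..................---------.........-------+-....................
200 ...................-------------------------.....................
204 ....................-----------------------......................
208 .....................----------------------......................
212 .....................----------------------......................
216 .....................---------------------.......................
220 ........................----------------........................o
224 ........................----------------.......................oo
228 ........................----------------.......................o@
```

The mask shows the hub top centred at (260,132), the spindle at (260,136) and the clip's mouth at (261.5,180), all in line. Now I'll lower the clip to the hub.

In the tool's units: -0.0005 m is -0.5, 0.028 m is 28.

Call:
step_hand([
  [0.005,0,-0.5,10,0],
  [0.005,0,-0.5,20,0],
  [0.005,0,-0.5,26,0],
  [0.005,0,-0.5,28,0],
  [0.005,0,-0.5,28,0],
  [0.005,0,-0.5,28,0],
])

```text
clock: 12.0
tool_pos: [0.4726, 0.0049, 0.1171]
tool_rot: [-0.0, 0.999, 0.037, -0.0]
wrist_force: [0.3, 0.3, -0.7]
finger_gap: 0.0091
gripper_force: 78.5
```

```bash
python3 -c "
from h import *
print(observe()['wrist_force'],observe()['tool_pos'])"
```

```text
[ 0.33021175  0.28529937 -0.6741794 ] [0.47262895 0.00492063 0.1170994 ]
```

In the tool's units: 0.0015 m is 1.5, 0.001 m is 1.

Call:
step_hand([
  [0.005,0,0,1,0],
  [0.005,0,0,1.5,0],
  [0.005,0,0,1.5,0],
  [0.005,0,0,1.5,0],
])

```text
clock: 12.33
tool_pos: [0.4729, 0.0052, 0.1161]
tool_rot: [0.0, 0.999, 0.037, 0.0]
wrist_force: [0.3, -0.2, -1.1]
finger_gap: 0.0095
gripper_force: 78.5
```

Call:
step_hand([
  [0.005,0,0,0.7,0],
  [0.005,0,0,1.4,0],
  [0.005,0,0,1.4,0],
  [0.005,0,0,1.4,0],
])

```text
clock: 12.67
tool_pos: [0.4726, 0.0052, 0.1144]
tool_rot: [-0.0, 0.999, 0.037, -0.0]
wrist_force: [0.1, -0.4, -0.9]
finger_gap: 0.0095
gripper_force: 78.5
```

Call:
step_hand([
  [0.005,0,0,0.4,0],
  [0.005,0,0,0.8,0],
  [0.005,0,0,0.8,0],
  [0.005,0,0,0.8,0],
])

```text
clock: 13.0
tool_pos: [0.4727, 0.0052, 0.1137]
tool_rot: [0.0, 0.999, 0.037, 0.0]
wrist_force: [-0.4, 0.5, 0.0]
finger_gap: 0.0093
gripper_force: 78.5
```

Close to contact. Another 1 mm.

Call:
step_hand([
  [0.005,0,0,0.5,0],
  [0.005,0,0,1,0],
  [0.005,0,0,1,0],
  [0.005,0,0,1,0],
])

```text
clock: 13.33
tool_pos: [0.4727, 0.0052, 0.1131]
tool_rot: [0.0, 0.999, 0.037, 0.0]
wrist_force: [-2.5, 0.2, 2.5]
finger_gap: 0.0096
gripper_force: 78.9
```

Call:
step_hand([
  [0.005,1,0,-0.4,0],
  [0.005,3,0,-0.4,0],
  [0.005,5,0,-0.4,0],
  [0.005,7,0,-0.4,0],
  [0.005,9,0,-0.4,0],
  [0.005,11,0,-0.4,0],
  [0.005,11,0,-0.4,0],
])

```text
clock: 13.92
tool_pos: [0.4845, 0.006, 0.1132]
tool_rot: [0.0, 0.999, 0.037, 0.001]
wrist_force: [-0.6, 0.8, 3.9]
finger_gap: 0.0094
gripper_force: 79.0
```

In the tool's units: 0.003 m is 3, 0.002 m is 2.

Call:
step_hand([
  [0.005,1,0,-0.4,0],
  [0.005,2,0,-0.4,0],
  [0.005,3,0,-0.4,0],
  [0.005,3,0,-0.4,0],
])

```text
clock: 14.25
tool_pos: [0.4863, 0.0062, 0.1134]
tool_rot: [-0.0, 0.999, 0.037, -0.001]
wrist_force: [-3.5, 0.1, 3.4]
finger_gap: 0.0095
gripper_force: 79.2
```

Call:
step_hand([
  [0.005,1,0,0,0],
  [0.005,1.5,0,0,0],
  [0.005,1.5,0,0,0],
])

```text
clock: 14.5
tool_pos: [0.4867, 0.0063, 0.1134]
tool_rot: [-0.0, 0.999, 0.037, -0.002]
wrist_force: [-7.7, 0.3, 7.5]
finger_gap: 0.0093
gripper_force: 79.5
```

In the tool's units: -0.001 m is -1, 0.001 m is 1.

Call:
step_hand([
  [0.005,0.7,0,-1,0],
  [0.005,1,0,-1,0],
  [0.005,1,0,-1,0],
])

```text
clock: 14.75
tool_pos: [0.487, 0.0064, 0.1136]
tool_rot: [-0.0, 0.999, 0.037, -0.003]
wrist_force: [-8.5, -0.7, 4.6]
finger_gap: 0.0091
gripper_force: 79.2
```

In the tool's units: 0.001 m is 1, 0.0007 m is 0.7.

Call:
step_hand([
  [0.005,0.7,0,0,0],
  [0.005,1,0,0,0],
  [0.005,1,0,0,0],
])

```text
clock: 15.0
tool_pos: [0.4873, 0.0065, 0.1136]
tool_rot: [-0.0, 0.999, 0.037, -0.004]
wrist_force: [-8.6, -0.6, 6.7]
finger_gap: 0.0093
gripper_force: 79.4
```

Call:
step_hand([
  [0.005,0.7,0,-0.5,0],
  [0.005,1.4,0,-0.5,0],
  [0.005,1.4,0,-0.5,0],
])

```text
clock: 15.25
tool_pos: [0.4875, 0.0066, 0.1137]
tool_rot: [-0.0, 0.999, 0.037, -0.005]
wrist_force: [-12.2, 0.5, 6.2]
finger_gap: 0.0093
gripper_force: 79.5
```

In the tool's units: 0.0012 m is 1.2, 0.0006 m is 0.6.

Call:
step_hand([
  [0.005,0.6,0,-0.3,0],
  [0.005,1.2,0,-0.3,0],
  [0.005,1.2,0,-0.3,0],
])

```text
clock: 15.5
tool_pos: [0.4876, 0.0066, 0.1138]
tool_rot: [-0.0, 0.999, 0.037, -0.007]
wrist_force: [-14.8, -0.8, 8.4]
finger_gap: 0.0096
gripper_force: 79.6
```

In the tool's units: -0.001 m is -1, 0.001 m is 1.

Call:
step_hand([
  [0.005,0.5,0,-1,0],
  [0.005,1,0,-1,0],
  [0.005,1,0,-1,0],
])

```text
clock: 15.75
tool_pos: [0.4886, 0.0067, 0.1141]
tool_rot: [-0.0, 0.999, 0.037, -0.007]
wrist_force: [-11.7, -0.4, 5.7]
finger_gap: 0.0094
gripper_force: 79.3
```

In the tool's units: 0.0008 m is 0.8, 0.0004 m is 0.4.

Call:
step_hand([
  [0.005,0.4,0,-0.2,0],
  [0.005,0.8,0,-0.2,0],
  [0.005,0.8,0,-0.2,0],
])

```text
clock: 16.0
tool_pos: [0.4887, 0.0067, 0.1141]
tool_rot: [-0.0, 0.999, 0.037, -0.008]
wrist_force: [-14.7, -0.5, 5.1]
finger_gap: 0.0091
gripper_force: 79.2
```

Call:
step_hand([
  [0.005,0.5,0,-0.2,0],
  [0.005,1,0,-0.2,0],
  [0.005,1,0,-0.2,0],
])

```text
clock: 16.25
tool_pos: [0.4889, 0.0067, 0.1142]
tool_rot: [-0.0, 0.999, 0.037, -0.009]
wrist_force: [-18.1, -1.6, 6.6]
finger_gap: 0.0093
gripper_force: 79.4
```

Call:
step_hand([
  [0.005,0.4,0,-0.2,0],
  [0.005,0.8,0,-0.2,0],
  [0.005,0.8,0,-0.2,0],
])

```text
clock: 16.5
tool_pos: [0.489, 0.0067, 0.1143]
tool_rot: [0.0, 0.999, 0.037, -0.01]
wrist_force: [-18.0, -1.7, 7.5]
finger_gap: 0.0093
gripper_force: 79.4
```

In the tool's units: 0.0008 m is 0.8, -0.0004 m is -0.4.

Call:
step_hand([
  [0.005,0.4,0,-0.4,0],
  [0.005,0.8,0,-0.4,0],
  [0.005,0.8,0,-0.4,0],
])

```text
clock: 16.75
tool_pos: [0.4892, 0.0067, 0.1144]
tool_rot: [0.0, 0.999, 0.037, -0.01]
wrist_force: [-19.9, -2.2, 9.2]
finger_gap: 0.0093
gripper_force: 79.5
```

In the tool's units: -0.0018 m is -1.8, -0.001 m is -1.

Call:
step_hand([
  [0.005,0,0,-1,0],
  [0.005,0.2,0,-1.8,0],
  [0.005,0.2,0,-1.8,0],
])

```text
clock: 17.0
tool_pos: [0.4927, 0.007, 0.1153]
tool_rot: [-0.0, 0.999, 0.037, -0.006]
wrist_force: [-1.0, 0.4, -5.5]
finger_gap: 0.0092
gripper_force: 78.5
```

It has snapped over the noses. I'll ease the lift and push gently on to the stop.

In the tool's units: 0.0015 m is 1.5, 0.001 m is 1.

Call:
step_hand([
  [0.005,0,0,1.5,0],
  [0.005,0.5,0,1.5,0],
  [0.005,1,0,1.5,0],
  [0.005,1,0,1.5,0],
])

```text
clock: 17.33
tool_pos: [0.4956, 0.0071, 0.1156]
tool_rot: [-0.0, 0.999, 0.037, -0.004]
wrist_force: [-6.9, -0.2, -1.0]
finger_gap: 0.0093
gripper_force: 79.0
```

In the tool's units: 0.0012 m is 1.2, 0.0008 m is 0.8.

Call:
step_hand([
  [0.005,0.4,0,0,0],
  [0.005,0.8,0,0,0],
  [0.005,1.2,0,0,0],
  [0.005,1.2,0,0,0],
])

```text
clock: 17.67
tool_pos: [0.4958, 0.0071, 0.1156]
tool_rot: [-0.0, 0.999, 0.037, -0.005]
wrist_force: [-9.5, -1.0, 0.6]
finger_gap: 0.0091
gripper_force: 79.2
```

Call:
step_hand([
  [0.005,0.6,0,0,0],
  [0.005,1.2,0,0,0],
  [0.005,1.8,0,0,0],
  [0.005,1.8,0,0,0],
])

```text
clock: 18.0
tool_pos: [0.4961, 0.0072, 0.1156]
tool_rot: [-0.0, 0.999, 0.037, -0.007]
wrist_force: [-14.7, -0.6, 3.4]
finger_gap: 0.0095
gripper_force: 79.6
```

Run:
```python
from h import *
o=observe();T=rot(o['tool_rot']);print(o['tool_pos'],o['wrist_force'])
w=grab('wrist','n')
g=cv2.blur(cv2.cvtColor(w['pixels'],cv2.COLOR_RGB2GRAY),(2,2))
for y in range(130,232,4): print(y,''.join('#' if x<45 else '+' if x<75 else '-' if x<105 else '.' if x<150 else 'o' if x<190 else '@' for x in g[y,210:320:2]))
```

```text
[0.49608977 0.00718302 0.11558558] [-14.72854195  -0.59076279   3.42110883]
130 ..................o@@@@@@@@@@@@@ooooooooooooooooooooooo
134 ..................o@@@@@@@@@@@@@oooooo@ooooooooooooo@oo
138 ..................o@@@@@@@@@@@@@o...ooooooooooooooooo@@
142 ------------------.@@@@@@@@@@@@@o.......------------.oo
146 ------------------.@@@@@@@@@@@@@o.------------------.oo
150 -..............---.@@@@@@@@@@@@@o------..-.--.-----..oo
154 ...................o@@@@@@@@@@@oo.................ooooo
158 ..........oooooo@@@@@@@@@@@@@@@@@@@@@@@@@o.......ooooo-
162 ..........o@@@@@@@@@@@@@@@@@@@@@@@@@@@@@@@......oooooo.
166 ..........o@@@@oo@@@@@@@@@@@@@@@@@@@oo@@@o.....ooo@@oo.
170 ..........o@@.----.o@@@@@@@@@ooooo.----.@o........oooo.
174 ..........o@o------........--.....------.o.........ooo.
178 ..........o@@.-------+-.oooooo----.----.oo.............
182 ...........@@.-------..oooooo.---------.oo............-
186 ...........@o-------.oo@ooooooo..-------...............
190 ...........@o------.ooo@@@@@@o...-++----...............
194 -------....@@.-----ooo@@@@@@@@o...-++---...............
198 ..--------.o@.-----.oo@@@@@@@@@o.--++++.o.---------....
202 ...........@@@.----..oo@@@@@@@o.--++++-ooo.............
206 ...........o@@@o-----...ooooo.--+++++-oooo.............
210 ...........o@@@o-------------++++++++.oooo.............
214 ...........o@@@o------------+----++--.oooo.............
218 ..................-----------------....................
222 ...................----------------....................
226 ...................----------------....................
230 ...................-++----------++-....................
```

Run:
```python
from h import *
w=load('n');x=np.array([.9973,.0739,0]);
from scipy.optimize import brentq
# anchor the axis on the spindle's top face centre, seen at about row 196.5
S=plane(w,261,196.5,.1115);print(S)
for d in(0,.001,.002,.003):print(d,'tip',proj(w,[*(S+x*(.011-d))[:2],.102]),'hub edges',proj(w,[*(S+x*.015)[:2],.098]))
```

```text
[0.52045172 0.01012147 0.1115    ]
0 tip [261.0789351  168.48446914] hub edges [261.11117977 158.61161833]
0.001 tip [261.08026084 170.54043087] hub edges [261.11117977 158.61161833]
0.002 tip [261.08158193 172.58919398] hub edges [261.11117977 158.61161833]
0.003 tip [261.08289841 174.63079622] hub edges [261.11117977 158.61161833]
```

The prong tips are at row 168, where 168.5 is expected for fully home, so the clip is seated. Now I'll ease off, let go and rise.

In the tool's units: -0.1 m is -100, -0.06 m is -60.

Call:
step_hand([
  [0.005,-1.5,0,0,0],
  [0.005,-3,0,0,0],
  [0.03,-3,0,0,0],
  [0.04,-3,0,0,0],
  [0.04,-3,0,0,0],
  [0.04,-3,0,0,0],
  [0.04,-3,0,-20,0],
  [0.04,-3,0,-60,0],
  [0.04,-3,0,-100,0],
  [0.04,-3,0,-100,0],
  [0.04,-3,0,-100,0],
])

```text
clock: 18.97
tool_pos: [0.5008, 0.0069, 0.2218]
tool_rot: [0.001, 0.999, 0.037, 0.005]
wrist_force: [-0.3, -0.3, -0.1]
finger_gap: 0.04
gripper_force: 0.0
```

Run:
```python
from h import *
o=observe();print(o['tool_pos'],o['wrist_force'],o['finger_gap'])
w=grab('wrist','q');S=np.array([.5205,.0101,0]);u,v=proj(w,S+[0,0,.1115]);print(u,v)
x=np.array([.9973,.0739,0])
for d in(0,.003):print(proj(w,S+x*(.011-d)+[0,0,.102]),proj(w,S+x*(-.038-d)+[0,0,.102]),proj(w,S+x*.015+[0,0,.098]))
g=cv2.blur(cv2.cvtColor(w['pixels'],cv2.COLOR_RGB2GRAY),(2,2));u,v=int(u),int(v)
for y in range(v-50,v+60,3): print(y,''.join('#' if x<45 else '+' if x<75 else '-' if x<105 else '.' if x<150 else 'o' if x<190 else '@' for x in g[y,u-50:u+50:2]))
```

```text
[0.50076593 0.00689765 0.22182823] [-0.33040015 -0.25421053 -0.09242161] 0.04003782787718108
260.579111336751 164.57136723416656
[260.61138879 148.66700698] [260.6656909  207.81527137] [260.62523333 142.99277644]
[260.61486143 152.44956514] [260.66885577 211.26258014] [260.62523333 142.99277644]
114 .............oooooooo@@@@@@@@@o@@@@@@@@@@@@@@@@@@@
117 ..............ooooooo@@@@@@@@@o@@@@@@@@@@@@@@@@@@@
120 ................ooooo@@@@@@@@@oo@@@@@@@@@@@@@@@@@@
123 .................oooo@@@@@@@@@ooooo@@o@@@@@@@@@@@@
126 ...................oo@@@@@@@@@o@@@@@@@@@@@@@@@@@@@
129 .....................@@@@@@@@@o@@@@@@@@@@@@@@@@@@@
132 .....................@@@@@@@@@ooo@@@@@@@@@@@@@@@@@
135 ..........----------.o@@@@@@@@.............o@@@@@@
138 --------------------.o@@@@@@@@..-----------.o@@@@@
141 ..--.----............o@@@@@@@o.............oo@@@@@
144 ........-.......o@@@@@@@@@@@@@@@@@@o.....ooooooooo
147 ................@@@@@@@@@@@@@@@@@@@o...
[... 686 characters left out ...]
............---------...................
189 ......................---------...................
192 ......................-+++++++-...................
195 ......................+++++++++...................
198 ......................-------++...................
201 ......................-------++...................
204 ......................-------++...................
207 ......................-------+-...................
210 ......................--------....................
213 .......................-------....................
216 ..................................................
219 ..................................................
222 ..................................................
```

```bash
python3 -c "
from plant import *
print(sign_off())"
```

```text
the job is handed in; nothing more can be done
None
```

The largest lever is right down on the valve and lying across the pipe. The clip snapped home in the spindle's groove at a push of about 20 N. The gripper has let go, nothing else was handled, and the job was handed in at about 19 s.

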